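# Turn the charger tray, load it and switch to charge

### The arm

A 7-joint arm with a two-finger parallel gripper is mounted at the origin on the work surface. World frame = base frame: x ahead of the robot, y to its left, z up, the work surface at z = 0. Lengths are in mm, angles in rad, forces in N, time in s.
With the tool pointing down it reaches from about 425 to 950 mm from the base axis. Payload 4.7 kg.
Tool frame: the origin (TCP) lies at the very end of the fingers, on their centre line; the grasp point (between the pads) lies 19 mm behind it; y points along the fingers, x is the direction in which the jaws open and shut, and the axes are right-handed (so a half turn about y gives the same grasp; the last joint's range is limited). The gripper opens to 85 mm and grips with 20 to 120 N. Pads are 22 mm wide; open, the fingers measure 114 mm over their backs; the gripper's body (76 mm by 85 mm) begins 54 mm behind the grasp point. The pads swing forward as they close: fully open they stand 13 mm farther back than shut.
Start: joints at [-1.135, 0.469, -0.049, 1.532, 0.024, 1.141, -0.082], TCP at [302.529, 603.427, 231.335] pointing down, gripper open.
Joint ranges: [-2.59, 2.59], [-0.33, 1.99], [-1.39, 1.29], [0.1, 2.45], [-1.04, 4.18], [0.21, 1.99], [-2.66, 2.66]. Speed limits (rad/s): [2.57, 2.57, 3.14, 3.14, 3.14, 3.14, 3.14].

### API

Orientations are given as a unit quaternion [x, y, z, w].
In Python, from station import * gives the robot as it stands.
- The arm moves only by the shell command python3 -m jog 'ROWS' [OPENING]. ROWS is a JSON object of lists of equal length, an entry for each row: "linear": the shift along the tool's x, y, z in mm, a list of three; "twist": the turn, a rotation vector about the tool's x, y, z in rad, a list of three. In form: {"linear": [[tx, ty, tz], ...], "twist": [[rx, ry, rz], ...]}. A call has 1 to 8 rows; each row is the pose to reach, as a shift and turn from the pose measured when the call began, along the tool's axes at that moment; what a row does not reach only later rows make up. A row lasts 1/12 s, in which the tool goes at most 41.7 mm and 7.16 degrees, less where a joint would pass 70% of its speed; a pose out of reach is approached as far as the arm can. A call with a gripper value outside its range is refused whole. OPENING is the opening, from 0 (shut) to 1 (fully open), set as the call begins (- or left out, the last holds). The fingers move at their own pace and stop on an object; the grip force is fixed at half the most. Time passes only in rows, so rows that repeat a pose let the fingers close. It gives the time, the measured TCP pose, the force and the opening at its end, in the units of the state.
- get_obs(): the state, without advancing time (a new reading comes with each control period).
- get_image(name): name is "side" or "top"; returns a dict with "color" (384x512x3 uint8, red, green, blue), "z_map" (384x512 float32, mm along the optical axis (not along the pixel's ray), 0 where there is no reading), "camera_matrix" (3x3 intrinsics, pixels), "view" (4x4, takes a point from world to camera coordinates). Camera axes: x right, y down, z forward; pixel columns grow to the right and rows downward; lengths in mm; the calibration is good to about 2 mm. A picture is of the moment at which its call begins.
- finish_job(): hands the job in, once; it reports no verdict.
The state is a dict: "time": time; "joint_positions": joint angles; "qd": joint speeds; "joint_torque": joint torques, N m; "tool_pos": TCP position; "orientation": TCP orientation; "force": force on the tool from outside, world axes, zero at the start; "moment": the same for the moment, N m; "finger_gap": finger opening in mm.
Only numpy, scipy, OpenCV 4.12 (cv2) and the standard library are available. Lean on these libraries where they do the work, as an engineer would, in place of code of your own. Each camera call takes 0.05 s, during which the arm holds its last target. There are 200 camera calls.

### The job

Get the battery charger going: first bring the selector knob back through its zigzag gate to the off end (the end farthest from the pilot lamp), then lift the grey tray out of the cradle, turn it end for end so that its brass lug is at the terminal block, and seat it fully home and let go. Then take every large battery out of the crate and lay each fully down in a pocket of the tray, leaving the rod clamp and the small flat battery in the crate, and only then run the selector through the gate to the charge end beside the pilot lamp. Do not disturb the standing lens and the tape roll.

Things in the scene. Friction and masses are not known exactly. Their poses are not given: they have to be found in the camera images.
- cradle: fixed charger cradle, a shallow open black housing 192 (x) x 164 (y) mm; origin at the centre of its underside, on the bench. Cavity 168 x 140 mm, floor 5 mm thick, walls straight up to 15 mm, then flaring outward to 24 mm as a lead-in. Outside its +x end stands the grey terminal block (110 mm wide, 46 mm high, two brass contacts)
- terminal (a point): middle of the terminal block's inner face, at the cradle's +x end, 98 mm from its centre, 36 mm up
- tray: grey tray, snug in the cradle (2 mm play each side): 164 (own x) x 136 mm, rim 19 mm high, floor 5 mm (its edge set in 3 mm), 220 g; origin at the centre of its underside (5 mm above the bench when home). Square black grip post, 26 x 26 mm, in its middle, faces square to the tray, top 55 mm above the underside. Raised brass-faced lug, 50 mm wide, on its +x end. Starts home but the wrong way round, lug away from the terminal block
- lug (a point): top of the tray's contact lug, 80 mm from the tray's centre along its +x, 33 mm above its underside; it belongs at the terminal block's end
- pocket0 (a point): middle of the floor of a tray pocket at tray x = -40, y = -42 mm, 5 mm above the tray's underside. Pocket 76 (along tray x) x 44 mm, walls 14 mm high; a battery lies in it lengthwise, its centre 20 mm above this point; any battery may go in any pocket
- pocket1 (a point): middle of the floor of a tray pocket at tray x = -40, y = 42 mm, 5 mm above the tray's underside. Pocket 76 (along tray x) x 44 mm, walls 14 mm high; a battery lies in it lengthwise, its centre 20 mm above this point
- pocket2 (a point): middle of the floor of a tray pocket at tray x = 40, y = -42 mm, 5 mm above the tray's underside. Pocket 76 (along tray x) x 44 mm, walls 14 mm high; a battery lies in it lengthwise, its centre 20 mm above this point
- pocket3 (a point): middle of the floor of a tray pocket at tray x = 40, y = 42 mm, 5 mm above the tray's underside. Pocket 76 (along tray x) x 44 mm, walls 14 mm high; a battery lies in it lengthwise, its centre 20 mm above this point
- selector: fixed selector unit, 130 (x) x 150 (y) mm, aluminium top 60 mm up; origin at the centre of its underside. In the top a zigzag gate 14 mm wide for the knob's 10 mm stem. Path of the stem in the unit's own x, y (mm): off end (-15,-30), (15,-30), (15,0), (-15,0), (-15,30), charge end (15,30). A small round pilot lamp sits on the top beside the charge end, at (44,30)
- sel_side (a joint): the knob's y in the selector unit's frame, m, -0.030 to 0.030 (-0.030 off slot, 0 middle standby slot, 0.030 charge slot). Starts near 0. Slides with about 2 N of friction and stays where it is left
- sel_depth (a joint): the knob's x in the selector unit's frame, m, -0.015 to 0.015 (off end -0.015, charge end 0.015). Starts anywhere in between. About 2 N of friction, stays where it is left
- knob (a point): centre of the top of the selector's black round knob, 122 mm above the bench; knob 26 mm in diameter and 36 mm tall on a 10 mm stem, always upright
- slot_off (a point): the off end of the gate, at the height of the aluminium top (60 mm): the end farthest from the pilot lamp
- slot_charge (a point): the charge end of the gate, beside the pilot lamp, at the height of the aluminium top (60 mm)
- crate: a low fixed black crate 220 (x) x 262 (y) mm, wall 4 mm thick and 26 mm high, floor 4 mm thick; origin at the centre of its underside
- battery0: a large camera battery, a plain dark brick 70 long (own x) x 40 x 40 mm (square section, so it may lie on any long side), 190 g; origin at its centre. Starts lying in the crate, long side roughly along the crate's x. None if absent from this start (or while held)
- battery1: another large battery like battery0, may be absent
- battery2: another large battery like battery0, may be absent
- battery3: another large battery like battery0, may be absent
- rod_clamp: an aluminium rod clamp in the crate, 60 x 22 x 20 mm with a black thumbscrew on top to 34 mm; origin at its underside. Stays in the crate
- small_battery: a small flat battery in the crate, 46 x 32 x 18 mm, not for this charger; origin at its underside. Stays in the crate
- lens: a cine lens standing on the bench, 80 mm across, 80 mm tall; a bystander
- tape_roll: a roll of tape lying on the bench, 110 mm across, 25 mm high; a bystander
Things that resemble listed ones, but are neither listed nor needed, are in the scene too. What is shaped like the small_battery but blue, green or turquoise is not meant.

How it is judged:
By the outcome, as a careful person would: the job done as asked, in the order asked, and still so for the second after the job is handed in, with the robot touching nothing.
Of battery0, battery1, battery2, battery3 only 3 to 4 are there at a start; the rules pass over those that are not, and their reading is None.
At some moment in a run one of battery0, battery1, battery2, battery3 may be knocked a few centimetres aside while the robot is not near it.
Once in a run the grip may slacken for a moment while it holds something.
It also fails if it takes over 200 s, if anything falls off the work surface, if the arm or the gripper's body presses on something with over 40 N, if the wrist force passes 120 N, or if a joint passes its speed limit or range.

## Working session

There is one attempt and no reset: what is moved stays moved. The work goes in short steps, Python scripts to look and compute and a shell command to move; the robot and the scene stay as the last step left them, time stands still between calls to the robot, and variables do not carry over. Pictures are saved under pics/ and viewed, about 12 in all and at most 16, crops included, and the job is handed in when it is done.

```bash
mkdir -p pics; ls; python3 - <<'E'
from station import *
import cv2,numpy as np
o=get_obs();print(o)
for n in("top","side"):
    im=get_image(n);cv2.imwrite(f"pics/{n}0.png",cv2.resize(im["color"][...,::-1],None,fx=1.5,fy=1.5,interpolation=cv2.INTER_CUBIC))
    np.savez(f"/tmp/{n}0.npz",**im);print(n,im["camera_matrix"].tolist(),np.round(im["view"],4).tolist())
E
```

```text
pics
{'time': 0.0, 'joint_positions': array([-1.13491278,  0.46944929, -0.04860155,  1.53367315,  0.02410199,
        1.14096464, -0.08229766]), 'qd': array([ 0.00106783, -0.00061519,  0.00019673,  0.00058735,  0.00042231,
       -0.00086185,  0.00210311]), 'joint_torque': array([ 1.51150653e-03, -5.10322058e+01, -4.56993200e-02, -2.37704498e+01,
        1.07371455e-02,  7.61072530e-03,  1.13354616e-06]), 'tool_pos': array([302.28791827, 602.89729687, 230.26492355]), 'orientation': array([ 0.6020786 ,  0.3708568 , -0.37197976, -0.6013299 ]), 'force': array([ 0.12060932,  0.32157113, -0.400434  ]), 'moment': array([ 0.04914771, -0.02610628, -0.02168003]), 'finger_gap': 85.0888784733448}
top [[387.75115661698624, 0.0, 254.59494531540446], [0.0, 387.75115661698624, 193.15636986124662], [0.0, 0.0, 1.0]] [[0.0271, -0.9996, 0.0078, -21.9625], [-0.9969, -0.0276, -0.0731, 497.3229], [0.0732, -0.0058, -0.9973, 1132.9204], [0.0, 0.0, 0.0, 1.0]]
side [[369.0476191509528, 0.0, 250.7301633195114], [0.0, 369.0476191509528, 196.9354904187425], [0.0, 0.0, 1.0]] [[-0.7394, -0.6733, 0.0022, 398.2211], [-0.3839, 0.4189, -0.8229, 291.0938], [0.5532, -0.6093, -0.5682, 701.7648], [0.0, 0.0, 0.0, 1.0]]
```

View pics/top0.png

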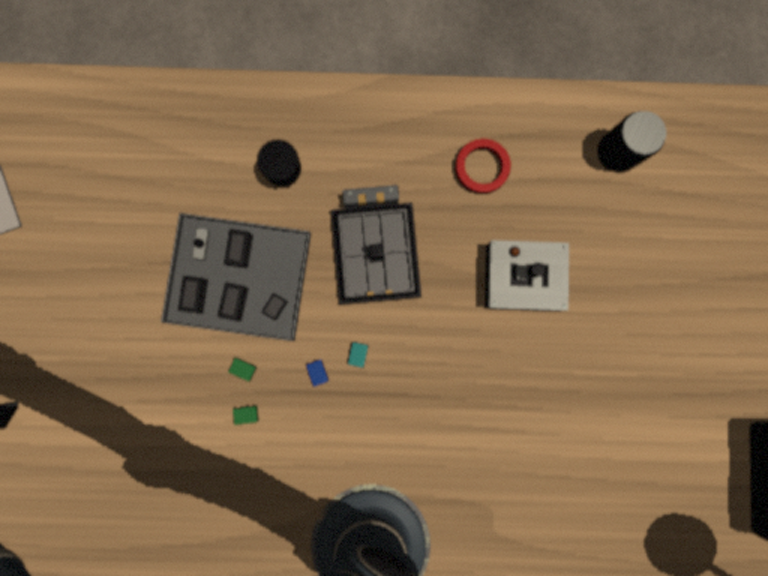

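View pics/side0.png

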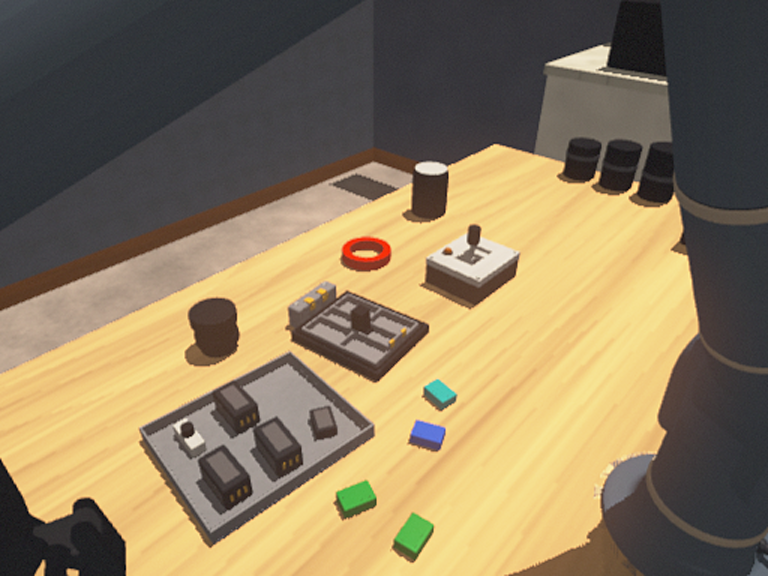

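The pictures show the selector at (528,275) with its lamp at (514,251), the cradle at (375,253) with the terminal block above it and the lug at the bottom, and the crate at (237,277). In the crate are three large batteries at (238,248), (193,295) and (232,301), the clamp at (200,243) and the small battery at (274,306). Next I'll build metric maps and enlarged crops.

```bash
cat > h.py <<'E'
from station import *
import cv2,numpy as np
from scipy.spatial.transform import Rotation as R
def cloud(im):
    K,V=im["camera_matrix"],im["view"];z=im["z_map"];h,w=z.shape
    u,v=np.meshgrid(np.arange(w),np.arange(h))
    P=np.stack([(u-K[0,2])*z/K[0,0],(v-K[1,2])*z/K[1,1],z],-1)
    return (P-V[:3,3])@V[:3,:3]      # R^T (p-t)
def proj(im,p):
    K,V=im["camera_matrix"],im["view"];q=np.atleast_2d(p)@V[:3,:3].T+V[:3,3];return (q[:,:2]/q[:,2:])@np.diag([K[0,0],K[1,1]])+K[:2,2]
def ray(im,u,v,zw):   # world point at height zw seen at pixel
    K,V=im["camera_matrix"],im["view"];d=V[:3,:3].T@np.array([(u-K[0,2])/K[0,0],(v-K[1,2])/K[1,1],1]);c=-V[:3,:3].T@V[:3,3]
    return c+d*(zw-c[2])/d[2]
def rects(P,lo,hi,box,amin=100):
    """components of points at height lo..hi in box (x0,x1,y0,y1): gridded 2 mm, minAreaRect"""
    p=P.reshape(-1,3);x0,x1,y0,y1=box
    m=(p[:,2]>lo)&(p[:,2]<hi)&(p[:,0]>x0)&(p[:,0]<x1)&(p[:,1]>y0)&(p[:,1]<y1);p=p[m]
    G=np.zeros((int((x1-x0)/2)+1,int((y1-y0)/2)+1),np.uint8);i=((p[:,0]-x0)/2).astype(int);j=((p[:,1]-y0)/2).astype(int);G[i,j]=1
    G=cv2.morphologyEx(G,cv2.MORPH_CLOSE,np.ones((3,3)))
    n,L=cv2.connectedComponents(G);out=[]
    for k in range(1,n):
        s=L[i,j]==k
        q=p[s]
        if len(q)<amin:continue
        (c,wh,a)=cv2.minAreaRect(q[:,:2].astype(np.float32));out.append((np.round(c),np.round(wh),round(a,1),round(float(np.median(q[:,2])),1),len(q)))
    return out
def tool():
    o=get_obs();r=R.from_quat(o["orientation"]);M=r.as_matrix();return o,M
E
python3 - <<'E'
from h import *
for n in("top","side"):
    im=dict(np.load(f"/tmp/{n}0.npz"));P=cloud(im)
    print(n,"bench z",[np.round(P[y,x],1).tolist() for y,x in([(300,250),(230,420),(100,250)] if n=="top" else [(250,200),(330,250),(200,330)])])
    print("cloud range",np.nanmin(P.reshape(-1,3),0).round(),P.reshape(-1,3).max(0).round())
    for nm,a in dict(h20_30=(18,30),h36=(36,52),h55_65=(55,70),h100=(100,130)).items():
        for r in rects(P,*a,(330,800,-420,420),25): print(nm,[str(t) for t in r])
im=dict(np.load("/tmp/top0.npz"));c=im["color"][...,::-1]
a=cv2.resize(c[115:235,100:290],None,fx=4,fy=4,interpolation=cv2.INTER_CUBIC)
cv2.imwrite("pics/crate1.png",a)
b=cv2.resize(c[150:220,315:390],None,fx=5,fy=5,interpolation=cv2.INTER_CUBIC)
im2=dict(np.load("/tmp/side0.npz"));d=cv2.resize(im2["color"][140:210,275:350,::-1],None,fx=5,fy=5,interpolation=cv2.INTER_CUBIC)
cv2.imwrite("pics/sel1.png",np.hstack([b,d]))
o,M=tool();print(M.round(3))
E
```

```text
top bench z [[181.1, -3.4, -5.1], [401.9, -507.0, 3.0], [785.6, 13.5, -0.7]]
cloud range [  -74. -1317.  -770.] [1597. 1321. 1166.]
h20_30 ['[370.  35.]', '[29. 41.]', '78.1', '19.2', '48']
h20_30 ['[516. 282.]', '[264. 220.]', '83.4', '24.3', '506']
h20_30 ['[459. 204.]', '[32. 45.]', '59.9', '20.8', '154']
h20_30 ['[475. 344.]', '[ 3. 68.]', '83.8', '24.3', '29']
h20_30 ['[ 510. -213.]', '[84.  1.]', '0.1', '22.9', '28']
h20_30 ['[572.   7.]', '[195. 163.]', '7.0', '21.9', '932']
h20_30 ['[579. 356.]', '[23. 59.]', '83.2', '22.8', '123']
h20_30 ['[ 749. -204.]', '[102. 109.]', '0.8', '23.5', '516']
h36 ['[465. 284.]', '[41. 69.]', '80.7', '42.7', '331']
h36 ['[478. 363.]', '[42. 70.]', '86.2', '42.2', '341']
h36 ['[ 519. -214.]', '[98.  2.]', '0.1', '41.9', '39']
h36 ['[ 531. -322.]', '[10. 42.]', '87.0', '44.2', '47']
h36 ['[ 533. -276.]', '[41. 41.]', '89.9', '44.1', '122']
h36 ['[571. 278.]', '[40. 70.]', '82.5', '42.7', '335']
h36 ['[682.  20.]', '[ 32. 109.]', '6.3', '44.7', '387']
h55_65 ['[ 531. -289.]', '[151. 130.]', '89.5', '58.8', '1978']
h55_65 ['[570.   6.]', '[24. 26.
[... 1112 characters left out ...]
['[ 497. -257.]', '[195.  98.]', '48.8', '43.8', '273']
h36 ['[493.  -4.]', '[ 6. 48.]', '3.1', '38.7', '33']
h36 ['[573. 278.]', '[40. 72.]', '84.0', '44.6', '464']
h36 ['[567.  10.]', '[33. 19.]', '50.5', '44.4', '65']
h36 ['[581. 355.]', '[17. 15.]', '35.7', '38.9', '48']
h36 ['[684.  21.]', '[ 32. 107.]', '7.1', '46.4', '315']
h36 ['[719. 212.]', '[69. 28.]', '55.3', '43.4', '150']
h55_65 ['[ 535. -289.]', '[154. 133.]', '89.8', '61.0', '1002']
h55_65 ['[574.   7.]', '[25. 27.]', '9.8', '60.5', '73']
h55_65 ['[717. 216.]', '[71. 24.]', '50.5', '64.5', '106']
h100 ['[ 538. -288.]', '[26. 24.]', '81.6', '116.2', '84']
[[ 0.448 -0.001 -0.894]
 [ 0.894 -0.002  0.448]
 [-0.002 -1.    -0.   ]]
```

View pics/crate1.png

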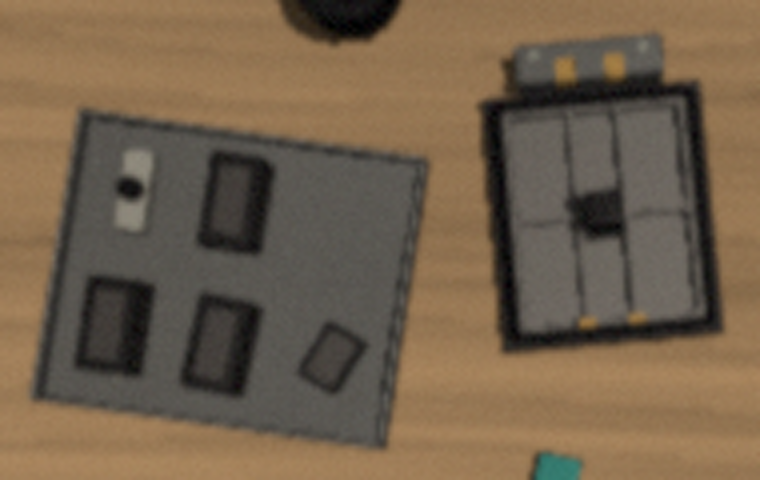

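View pics/sel1.png

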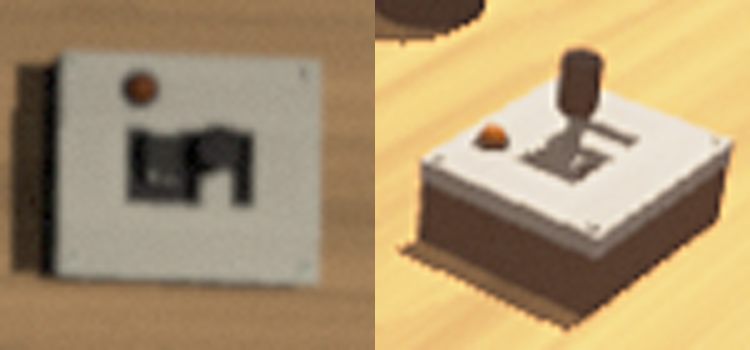

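The crops show the cradle with the terminal block at its +x end and the lug at the bottom (brass at (588,322) and (638,320)). The crate holds three large batteries, at (235,200), (115,325) and (222,345). The knob stands in the middle slot, and the lamp is at (140,87).

What could be confused:
- **Large battery:** the small battery at (333,357) is smaller, and the blue, green and turquoise bricks lie on the bench.
- **Knob:** the lens and the other cylinder stand elsewhere.
- **Post:** it is the only one.

Next I'll refine the fits.

```bash
cat >> h.py <<'E'
from scipy.optimize import least_squares
def fit(P,lo,hi,c,L,W,yaw,pad=25,shr=3):
    """fit L x W rectangle (centre c, yaw deg) to points lo<z<hi near it"""
    p=P.reshape(-1,3);p=p[(p[:,2]>lo)&(p[:,2]<hi)]
    x=np.array([c[0],c[1],yaw],float)
    for _ in range(4):
        def uv(x,p):
            a=np.radians(x[2]);d=p[:,:2]-x[:2];return np.c_[d@[np.cos(a),np.sin(a)],d@[-np.sin(a),np.cos(a)]]
        q0=uv(x,p);q=p[(abs(q0[:,0])<L/2+pad)&(abs(q0[:,1])<W/2+pad)]
        f=lambda x:np.maximum(abs(uv(x,q))-np.array([L/2-shr,W/2-shr]),0).ravel()
        x=least_squares(f,x,x_scale=[1,1,1],loss="soft_l1",diff_step=1e-4).x;pad=max(pad/2,6)
    e=uv(x,q);return x.round(1),np.round(np.r_[np.percentile(e,[1,99],axis=0).T.ravel()],0),len(q),round(float(np.median(q[:,2])),1)
def go(x,y,z,head):
    """shift and twist, in tool axes, from the measured pose to TCP xyz, jaw heading deg, tool down"""
    o,M=tool();d=M.T@(np.array([x,y,z])-o["tool_pos"]);a=np.radians(head);c,s=np.cos(a),np.sin(a)
    N=np.array([[c,0,-s],[s,0,c],[0,-1,0.]]);w=R.from_matrix(M.T@N).as_rotvec()
    print("linear",d.round(1).tolist(),"twist",w.round(3).tolist(),"at",o["tool_pos"].round(1).tolist(),"head",round(float(np.degrees(np.arctan2(M[1,0],M[0,0]))),1),"F",o["force"].round(1).tolist(),"gap",round(o["finger_gap"],1),"t",round(o["time"],2))
E
python3 - <<'E'
from h import *
C={n:cloud(dict(np.load(f"/tmp/{n}0.npz"))) for n in("top","side")}
for n,P in C.items():
    print(n)
    for nm,a in dict(cradle=(17,30,(572,7),192,164,7,8),block=(38,50,(683,20),30,110,7,15),post=(52,66,(571,7),26,26,7,15),sel=(54,67,(533,-289),130,150,0,15),knob=(100,130,(536,-288),26,26,0,15),crate=(19,30,(517,281),220,262,-6.5,8),b0=(36,52,(571,278),70,40,-6,12),b1=(36,52,(465,284),70,40,-9,12),b2=(36,52,(478,363),70,40,-5,12)).items():
        print(nm,*map(str,fit(P,*a)))
go(536.5,-288,200,0)
E
```

```text
top
cradle [572.5   6.7   7. ] [-96.  97. -81.  81.] 1082 21.4
block [681.8  20.    6.8] [-14.  15. -54.  53.] 378 44.7
post [570.1   6.8   6.9] [-12.  13. -12.  12.] 81 58.2
sel [ 5.307e+02 -2.882e+02 -3.000e-01] [-64.  64. -74.  74.] 2020 58.7
knob [ 535.2 -287.6   46.2] [-12.  12. -12.  12.] 85 119.6
crate [515.7 281.4  -6.5] [-110.  110. -131.  131.] 819 23.6
b0 [570.4 277.2  -7.3] [-34.  34. -19.  20.] 335 42.7
b1 [465.3 283.6 -10.3] [-34.  34. -19.  20.] 331 42.7
b2 [477.4 362.5  -5.2] [-34.  34. -19.  20.] 341 42.2
side
cradle [576.5   9.    6.9] [-99.  97. -79.  79.] 1610 22.4
block [683.1  21.3   6.9] [-14.  16. -53.  53.] 292 46.5
post [572.    7.1   9.4] [-11.  14. -15.  12.] 83 60.2
sel [ 5.327e+02 -2.874e+02 -3.000e-01] [-64.  66. -76.  74.] 1032 60.9
knob [ 538.3 -287.5  -29.5] [-11.  13. -14.  12.] 85 116.5
crate [517.2 281.5  -6.5] [-109.  111. -131.  130.] 1976 24.6
b0 [571.7 278.8  -6.4] [-33.  36. -20.  19.] 464 44.6
b1 [466.7 284.7  -9.9] [-33.  35. -20.  19.] 571 44.4
b2 [478.3 363.7  -5.5] [-33.  35. -20.  19.] 669 44.5
linear [-691.4, 31.6, -608.7] twist [0.001, 1.106, -0.002] at [302.3, 602.9, 230.4] head 63.4 F [-0.9, 0.8, 0.9] gap 85.6 t 0.1
```

```bash
python3 -m jog '{"linear":[[-40,5,-35],[-80,10,-70],[-115,20,-105],[-150,25,-135],[-185,30,-165],[-220,30,-195],[-255,30,-225],[-290,30,-255]],"twist":[[0,0.12,0],[0,0.24,0],[0,0.36,0],[0,0.48,0],[0,0.6,0],[0,0.72,0],[0,0.84,0],[0,0.96,0]]}' 1; python3 -c "
from h import *
go(536.5,-288,200,0)"
```

```text
time: 0.77
tool_pos: [386.6, 280.5, 201.1]
orientation: [0.706, 0.049, -0.05, -0.705]
force: [1.5, -0.2, -0.2]
finger_gap: 85.6
linear [68.9, 2.1, -583.9] twist [0.002, 0.14, -0.002] at [386.6, 280.5, 201.1] head 8.0 F [1.5, -0.2, -0.2] gap 85.6 t 0.77
```

```bash
python3 -m jog '{"linear":[[8,0,-40],[16,0,-80],[24,0,-120],[32,0,-160],[40,0,-200],[45,0,-240],[50,0,-280],[55,0,-320]],"twist":[[0,0.07,0],[0,0.14,0],[0,0.14,0],[0,0.14,0],[0,0.14,0],[0,0.14,0],[0,0.14,0],[0,0.14,0]]}' >/dev/null; python3 -c "
from h import *
go(536.5,-288,160,0)"
```

```text
linear [50.7, 42.0, -257.4] twist [0.002, 0.0, -0.002] at [485.7, -30.6, 201.6] head 0.0 F [1.8, 0.6, 0.0] gap 85.4 t 1.43
```

```bash
python3 -m jog '{"linear":[[8,0,-38],[16,0,-76],[24,0,-114],[32,0,-152],[40,0,-190],[46,0,-228],[51,0,-257],[51,0,-257]],"twist":[[0,0,0],[0,0,0],[0,0,0],[0,0,0],[0,0,0],[0,0,0],[0,0,0],[0,0,0]]}' >/dev/null; python3 -m jog '{"linear":[[0,30,0],[0,60,0],[0,90,0],[0,112,0],[0,112,0]],"twist":[[0,0,0],[0,0,0],[0,0,0],[0,0,0],[0,0,0]]}' >/dev/null;python3 -c "
from h import *
go(536.5,-288,90,0)"
```

```text
linear [4.3, -5.0, 5.4] twist [0.003, -0.008, -0.011] at [532.1, -293.3, 85.0] head -0.5 F [-0.5, 0.8, -0.4] gap 85.6 t 2.52
```

```bash
python3 -m jog '{"linear":[[4.3,-5,5.4],[4.3,-5,5.4],[4.3,-5,5.4]],"twist":[[0,-0.008,0],[0,-0.008,0],[0,-0.008,0]]}' >/dev/null; python3 -c "
from h import *
go(536.5,-288,90,0)"; python3 -m jog '{"linear":[[0,0,0],[0,0,0],[0,0,0],[0,0,0],[0,0,0],[0,0,0],[0,0,0],[0,0,0]],"twist":[[0,0,0],[0,0,0],[0,0,0],[0,0,0],[0,0,0],[0,0,0],[0,0,0],[0,0,0]]}' 0;  python3 -c "
from h import *
go(531.7+15,-288,90,0)"
```

```text
linear [-1.7, 1.8, -0.5] twist [0.004, 0.002, -0.008] at [538.3, -287.5, 91.8] head 0.1 F [1.1, -1.0, 0.4] gap 85.3 t 2.77
time: 3.43
tool_pos: [538.2, -287.7, 92.2]
orientation: [0.708, -0.002, -0.003, -0.706]
force: [-1.9, 1.0, 5.4]
finger_gap: 24.5
linear [8.5, 2.2, -0.3] twist [0.004, 0.002, -0.008] at [538.2, -287.7, 92.2] head 0.1 F [-1.9, 1.0, 5.4] gap 24.5 t 3.43
```

```bash
python3 -m jog '{"linear":[[2,0,0],[4,0,0],[6,0,0],[8,0,0],[9,0,0],[9,0,0]],"twist":[[0,0,0],[0,0,0],[0,0,0],[0,0,0],[0,0,0],[0,0,0]]}' |grep -E "pos|force|gap"; python3 -m jog '{"linear":[[1,0,0],[2,0,0],[2,0,0]],"twist":[[0,0,0],[0,0,0],[0,0,0]]}' |grep -E "pos|force|gap"
```

```text
tool_pos: [547.3, -287.8, 92.2]
force: [-2.0, 0.3, 4.8]
finger_gap: 24.3
tool_pos: [547.7, -287.8, 92.1]
force: [-5.8, 2.3, 6.9]
finger_gap: 24.3
```

```bash
python3 -m jog '{"linear":[[-1,0,-3],[-1,0,-8],[-1,0,-13],[-1,0,-18],[-1,0,-23],[-1,0,-28],[-1,0,-29],[-1,0,-29]],"twist":[[0,0,0],[0,0,0],[0,0,0],[0,0,0],[0,0,0],[0,0,0],[0,0,0],[0,0,0]]}' |grep -E "pos|force|gap"; python3 -m jog '{"linear":[[0,0,-1],[0,0,-2],[0,0,-2]],"twist":[[0,0,0],[0,0,0],[0,0,0]]}' |grep -E "pos|force|gap"
```

```text
tool_pos: [547.1, -317.3, 92.2]
force: [-0.8, 1.9, 3.4]
finger_gap: 24.8
tool_pos: [547.2, -317.6, 92.2]
force: [-1.7, 5.8, 6.3]
finger_gap: 24.3
```

```bash
python3 -m jog '{"linear":[[-3,0,1],[-8,0,1],[-13,0,1],[-18,0,1],[-23,0,1],[-28,0,1],[-29,0,1],[-29,0,1]],"twist":[[0,0,0],[0,0,0],[0,0,0],[0,0,0],[0,0,0],[0,0,0],[0,0,0],[0,0,0]]}' |grep -E "pos|force|gap"; python3 -m jog '{"linear":[[-1,0,0],[-3,0,0],[-3,0,0]],"twist":[[0,0,0],[0,0,0],[0,0,0]]}' |grep -E "pos|force|gap"
```

```text
tool_pos: [517.0, -316.7, 92.4]
force: [0.2, 0.3, 0.2]
finger_gap: 24.6
tool_pos: [516.4, -316.7, 92.4]
force: [7.4, -0.4, -4.9]
finger_gap: 24.5
```

```bash
python3 -m jog '{"linear":[[0,0,0],[0,0,0],[0,0,0],[0,-25,0],[0,-55,0],[0,-80,0],[0,-85,0],[0,-85,0]],"twist":[[0,0,0],[0,0,0],[0,0,0],[0,0,0],[0,0,0],[0,0,0],[0,0,0],[0,0,0]]}' 1 |grep -E "pos|force|gap"; python3 -m jog '{"linear":[[5,0,35],[12,0,75],[20,0,115],[28,0,155],[36,0,195],[44,0,235],[50,0,275],[54,0,310]],"twist":[[0,-0.12,0],[0,-0.24,0],[0,-0.36,0],[0,-0.48,0],[0,-0.6,0],[0,-0.72,0],[0,-0.84,0],[0,-0.96,0]]}'|grep -E "pos|force|gap";python3 -c "
from h import *
go(571.5,7,120,96.9)"
```

```text
tool_pos: [517.4, -317.6, 179.4]
force: [0.4, 0.0, -0.8]
finger_gap: 85.1
tool_pos: [569.7, -4.6, 176.5]
force: [-0.2, 0.1, -1.3]
finger_gap: 85.4
linear [11.0, 56.4, 4.7] twist [-0.009, -0.722, -0.005] at [569.7, -4.6, 176.5] head 55.5 F [-0.2, 0.1, -1.3] gap 85.4 t 7.35
```

```bash
python3 -m jog '{"linear":[[2,10,1],[4,20,2],[6,30,3],[8,40,4],[11,56,5],[11,56,5],[11,56,5]],"twist":[[0,-0.12,0],[0,-0.24,0],[0,-0.36,0],[0,-0.48,0],[0,-0.6,0],[0,-0.722,0],[0,-0.722,0]]}'|grep -E "pos|force|gap";python3 - <<'E'
from h import *
ims={n:get_image(n) for n in("top","side")}
for n in ims:
    P=cloud(ims[n]);print(n,*map(str,fit(P,54,67,(532,-288),130,150,0,15)),*map(str,fit(P,100,130,(518,-318),26,26,0,15)))
cv2.imwrite("pics/a.png",np.hstack([cv2.resize(ims["top"]["color"][145:225,310:390,::-1],None,fx=4.5,fy=4.5,interpolation=cv2.INTER_CUBIC),cv2.resize(ims["side"]["color"][140:220,180:350,::-1],(720,360),interpolation=cv2.INTER_CUBIC)])[:,:800])
go(571.5,7,27,96.9)
E
```

```text
tool_pos: [569.1, 7.1, 117.7]
force: [-0.1, -0.4, 0.2]
finger_gap: 85.4
top [ 5.308e+02 -2.883e+02 -3.000e-01] [-64.  64. -74.  74.] 1989 58.7 [ 515.  -317.1    3.2] [-12.  12. -12.  11.] 88 119.9
side [ 5.326e+02 -2.875e+02 -1.000e-01] [-63.  66. -76.  73.] 1067 60.9 [ 518.3 -316.1  -24.7] [-12.  13. -12.  11.] 82 116.0
linear [0.3, 92.3, -2.2] twist [-0.012, -0.004, -0.001] at [570.5, 6.7, 119.4] head 96.7 F [0.2, -0.1, 0.3] gap 85.5 t 8.03
```

View pics/a.png

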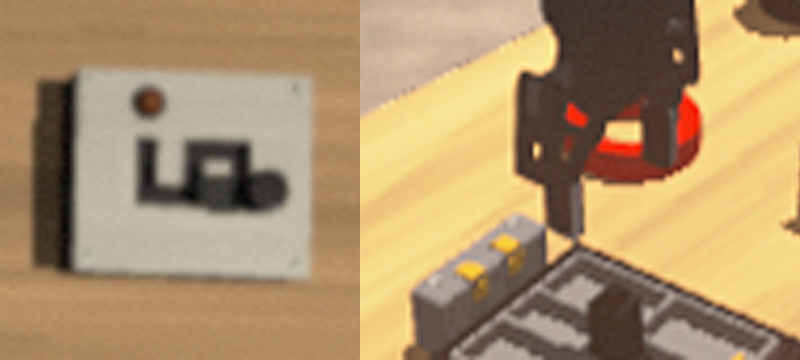

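The knob is at the off end, at (265,190), and the open gripper hangs over the post. Descending.

```bash
python3 -m jog '{"linear":[[0,25,-1],[0,50,-2],[0,75,-2],[0,88,-2],[0,92,-2],[0,92,-2],[0,92,-2]],"twist":[[-0.012,0,0],[-0.012,0,0],[-0.012,0,0],[-0.012,0,0],[-0.012,0,0],[-0.012,0,0],[-0.012,0,0]]}'|grep -E "pos|force|gap";python3 -c "
from h import *
go(571.5,7,27,96.9)";python3 -m jog '{"linear":[[0,0,0],[0,0,0],[0,0,0],[0,0,0],[0,0,0],[0,0,0],[0,0,0],[0,0,0]],"twist":[[0,0,0],[0,0,0],[0,0,0],[0,0,0],[0,0,0],[0,0,0],[0,0,0],[0,0,0]]}' 0|grep -E "pos|force|gap"; python3 -c "
from h import *
go(571.5,7,27,96.9)
print(get_obs()['moment'].round(2), get_obs()['joint_positions'].round(2))"
```

```text
tool_pos: [572.0, 6.6, 28.0]
force: [0.1, 0.1, 0.2]
finger_gap: 85.3
linear [0.4, 1.0, 0.5] twist [0.001, -0.005, -0.002] at [572.0, 6.6, 28.0] head 96.6 F [0.1, 0.1, 0.2] gap 85.3 t 8.62
tool_pos: [572.5, 6.6, 28.6]
force: [-0.5, -0.3, 5.2]
finger_gap: 25.4
linear [0.5, 1.6, 1.0] twist [0.002, -0.005, -0.002] at [572.5, 6.6, 28.6] head 96.6 F [-0.5, -0.3, 5.2] gap 25.4 t 9.28
[-0.02  0.12 -0.  ] [-0.14  0.55  0.07  1.95 -0.06  0.64  1.66]
```

```bash
python3 -m jog '{"linear":[[0,-5,0],[0,-12,0],[0,-20,0],[0,-35,0],[0,-55,0],[0,-75,0],[0,-95,0],[0,-110,0]],"twist":[[0,0,0],[0,0,0],[0,0,0],[0,0,0],[0,0,0],[0,0,0],[0,0,0],[0,0,0]]}'|grep -E "pos|force|gap";python3 -m jog '{"linear":[[0,0,0],[0,0,0],[0,0,0],[0,0,0],[0,0,0],[0,0,0],[0,0,0],[0,0,0]],"twist":[[0,0.05,0],[0,0.15,0],[0,0.25,0],[0,0.35,0],[0,0.45,0],[0,0.55,0],[0,0.65,0],[0,0.75,0]]}'|grep -E "pos|force|gap";python3 -m jog '{"linear":[[0,0,0],[0,0,0],[0,0,0],[0,0,0],[0,0,0],[0,0,0],[0,0,0],[0,0,0]],"twist":[[0,0.1,0],[0,0.2,0],[0,0.3,0],[0,0.4,0],[0,0.5,0],[0,0.6,0],[0,0.7,0],[0,0.8,0]]}'|grep -E "pos|force|gap"; python3 -c "
from h import *
go(572.5,6.6,130,-83.4)"
```

```text
tool_pos: [572.5, 6.7, 140.7]
force: [1.0, 0.8, -1.7]
finger_gap: 24.8
tool_pos: [572.1, 6.8, 141.1]
force: [0.9, -0.3, -2.5]
finger_gap: 25.3
tool_pos: [571.7, 7.0, 141.4]
force: [0.4, -0.1, -1.9]
finger_gap: 25.1
linear [0.7, 11.4, -0.5] twist [-0.002, 1.582, 0.003] at [571.7, 7.0, 141.4] head 7.2 F [0.4, -0.1, -1.9] gap 25.1 t 11.28
```

```bash
python3 -m jog '{"linear":[[0,0,0],[0,0,0],[0,0,0],[0,0,0],[0,0,0],[0,0,0],[0,0,0],[0,0,0]],"twist":[[0,0.1,0],[0,0.2,0],[0,0.3,0],[0,0.4,0],[0,0.5,0],[0,0.6,0],[0,0.7,0],[0,0.8,0]]}'|grep -E "pos|force|gap";python3 -m jog '{"linear":[[0,0,0],[0,0,0],[0,0,0],[0,0,0],[0,0,0],[0,0,0],[0,0,0],[0,0,0]],"twist":[[0,0.1,0],[0,0.2,0],[0,0.3,0],[0,0.4,0],[0,0.5,0],[0,0.6,0],[0,0.7,0],[0,0.77,0]]}'|grep -E "pos|force|gap"; python3 - <<'E'
from h import *
go(572.5,6.6,60,-83.4)
ims={n:get_image(n) for n in("top","side")}
cv2.imwrite("pics/b.png",np.hstack([cv2.resize(ims["top"]["color"][110:230,190:310,::-1],(400,400),interpolation=cv2.INTER_CUBIC),cv2.resize(ims["side"]["color"][150:270,160:280,::-1],(400,400),interpolation=cv2.INTER_CUBIC)]))
for n in ims:
    P=cloud(ims[n]);print(n,*map(str,fit(P,112,150,(572,7),164,136,7,10)))
E
```

```text
tool_pos: [571.4, 7.4, 141.7]
force: [-1.0, 0.2, -1.6]
finger_gap: 25.3
tool_pos: [571.0, 7.9, 141.9]
force: [0.9, -0.2, -1.9]
finger_gap: 25.3
linear [1.5, 81.9, 1.1] twist [-0.003, 0.004, -0.001] at [571.0, 7.9, 141.9] head -83.2 F [0.9, -0.2, -1.9] gap 25.3 t 12.62
top [566.9   2.9   4.8] [-78.   3. -63.  12.] 658 122.2
side [571.5   9.5   7.1] [-81.  82. -69.  67.] 2031 129.6
```

View pics/b.png

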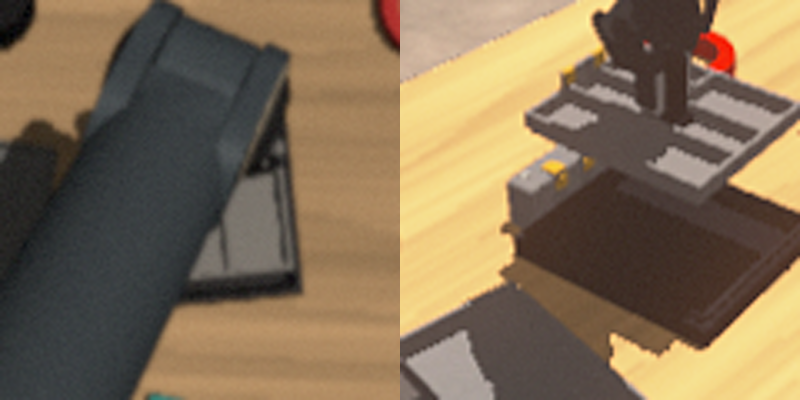

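The lug's brass is now on the terminal block's side, at (585,70). Lowering.

```bash
python3 -m jog '{"linear":[[1,20,1],[1.5,40,1],[1.5,60,1],[1.5,75,1],[1.5,82,1],[1.5,82,1]],"twist":[[0,0.004,0],[0,0.004,0],[0,0.004,0],[0,0.004,0],[0,0.004,0],[0,0.004,0]]}'|grep -E "pos|force|gap"; python3 -c "
from h import *
go(572.5,6.6,44,-83.4)"
```

```text
tool_pos: [571.3, 6.9, 58.5]
force: [-0.2, -0.8, -2.0]
finger_gap: 25.2
linear [0.4, 14.5, 1.2] twist [0.0, 0.006, -0.001] at [571.3, 6.9, 58.5] head -83.1 F [-0.2, -0.8, -2.0] gap 25.2 t 13.22
```

```bash
python3 -m jog '{"linear":[[0.4,5,1.2],[0.4,10,1.2],[0.4,14,1.2],[0.4,16,1.2],[0.4,18,1.2],[0.4,20,1.2],[0.4,20,1.2]],"twist":[[0,0,0],[0,0,0],[0,0,0],[0,0,0],[0,0,0],[0,0,0],[0,0,0]]}'|grep -E "pos|force|gap"; python3 -m jog '{"linear":[[0,2,0],[0,4,0],[0,6,0],[0,8,0],[0,9,0],[0,9,0]],"twist":[[0,0,0],[0,0,0],[0,0,0],[0,0,0],[0,0,0],[0,0,0]]}'|grep -E "pos|force|gap"; python3 -c "
from h import *
go(572.5,6.6,28.6,-83.4);print(get_obs()['moment'].round(2))"
```

```text
tool_pos: [572.4, 6.7, 38.3]
force: [0.3, 0.2, -2.1]
finger_gap: 25.1
tool_pos: [572.2, 6.7, 29.0]
force: [-0.4, -0.9, -2.1]
finger_gap: 25.1
linear [0.1, 0.4, 0.3] twist [0.001, 0.006, -0.001] at [572.2, 6.7, 29.0] head -83.1 F [-0.4, -0.9, -2.1] gap 25.1 t 14.3
[ 0.    0.06 -0.05]
```

```bash
python3 -m jog '{"linear":[[0,1,0],[0,2,0],[0,2,0]],"twist":[[0,0,0],[0,0,0],[0,0,0]]}'|grep -E "pos|force|gap"; python3 -c "
from h import *
go(572.5,6.6,28.6,-83.4);print(get_obs()['moment'].round(2))"
```

```text
tool_pos: [572.4, 6.7, 28.7]
force: [-5.2, 1.5, 12.8]
finger_gap: 25.3
linear [0.1, 0.1, 0.1] twist [0.001, 0.006, -0.003] at [572.4, 6.7, 28.7] head -83.1 F [-5.2, 1.5, 12.8] gap 25.3 t 14.55
[ 0.11  1.02 -0.05]
```

```bash
python3 -m jog '{"linear":[[0,0,0],[0,0,0],[0,0,0],[0,-10,0],[0,-40,0],[0,-80,0],[0,-115,0],[0,-120,0]],"twist":[[0,0,0],[0,0,0],[0,0,0],[0,0,0],[0,0,0],[0,0,0],[0,0,0],[0,0,0]]}' 0.9|grep -E "pos|force|gap";python3 -m jog '{"linear":[[0,0,0],[0,0,0],[0,0,0],[0,0,0],[0,0,0],[0,0,0],[0,0,0],[0,0,0]],"twist":[[0,-0.12,0],[0,-0.24,0],[0,-0.36,0],[0,-0.48,0],[0,-0.6,0],[0,-0.72,0],[0,-0.84,0],[0,-0.96,0]]}'|grep -E "pos|force|gap"; python3 -m jog '{"linear":[[0,0,0],[0,0,0],[0,0,0],[0,0,0],[0,0,0],[0,0,0],[0,0,0],[0,0,0]],"twist":[[0,-0.12,0],[0,-0.24,0],[0,-0.36,0],[0,-0.48,0],[0,-0.6,0],[0,-0.72,0],[0,-0.84,0],[0,-0.96,0]]}'|grep -E "pos|force|gap"; python3 -c "
from h import *
go(420,210,160,80)"
```

```text
tool_pos: [576.3, 5.1, 154.9]
force: [0.8, -1.3, -0.0]
finger_gap: 76.6
tool_pos: [576.1, 5.0, 155.1]
force: [-0.1, -1.1, 0.5]
finger_gap: 77.1
tool_pos: [576.0, 4.7, 155.2]
force: [0.2, -0.3, -0.8]
finger_gap: 76.7
linear [-43.4, -5.6, 254.1] twist [0.006, -0.916, 0.008] at [576.0, 4.7, 155.2] head 27.5 F [0.2, -0.3, -0.8] gap 76.7 t 16.55
```

```bash
python3 -m jog '{"linear":[[-20,0,-15],[-40,0,-30],[-60,0,-45],[-80,0,-60],[-100,0,-75],[-120,0,-90],[-139,0,-102],[-139,0,-102]],"twist":[[0,-0.11,0],[0,-0.22,0],[0,-0.34,0],[0,-0.46,0],[0,-0.58,0],[0,-0.7,0],[0,-0.81,0],[0,-0.916,0]]}'|grep -E "pos|force|gap"
cat > m.py <<'E'
from h import *
import sys
ims={n:get_image(n) for n in("top","side")}
D=dict(cradle=(17,30,(572,7),192,164,7,8),block=(38,50,(683,20),30,110,7,15),post=(52,66,(572,7),26,26,7,15))
for n in ims:
    P=cloud(ims[n]);print(n)
    for k,a in D.items(): print(k,*map(str,fit(P,*a)))
    for r in rects(P,32,56,(400,630,150,420),60): print([str(t) for t in r],*map(str,fit(P,36,52,r[0],70,40,-6,12))) 
    for r in rects(P,32,56,(480,650,-80,100),60): print("cr",[str(t) for t in r])
cv2.imwrite(sys.argv[1],np.hstack([cv2.resize(ims["top"]["color"][115:235,100:290,::-1],(480,303),interpolation=cv2.INTER_CUBIC),cv2.resize(ims["side"]["color"][180:300,180:300,::-1],(303,303),interpolation=cv2.INTER_CUBIC)]))
E
python3 m.py pics/c.png
```

```text
tool_pos: [496.8, -155.3, 154.3]
force: [-0.3, -0.3, 1.0]
finger_gap: 76.8
top
cradle [573.4   7.2   6.3] [-98.  96. -81.  80.] 1065 21.4
block [681.8  19.9   6.8] [-14.  15. -53.  53.] 375 44.5
post [571.1   7.7   8.1] [-12.  13. -13.  12.] 80 58.5
['[466. 284.]', '[41. 69.]', '80.4', '42.4', '344'] [465.5 283.5 -10.1] [-34.  34. -19.  20.] 333 42.4
['[477. 363.]', '[41. 70.]', '84.1', '42.3', '352'] [477.3 362.3  -6.1] [-34.  34. -19.  21.] 344 42.3
['[571. 278.]', '[41. 70.]', '83.9', '42.3', '339'] [570.6 277.6  -7.2] [-34.  34. -19.  20.] 328 42.5
side
cradle [575.7   8.9   6.8] [-98.  98. -79.  79.] 1561 22.5
block [683.1  21.3   6.5] [-14.  16. -53.  53.] 297 46.6
post [573.    8.4   6.1] [-12.  13. -14.  12.] 87 59.9
['[468. 284.]', '[40. 72.]', '80.0', '44.4', '610'] [466.6 284.7 -10. ] [-34.  36. -20.  19.] 571 44.5
['[479. 362.]', '[41. 71.]', '84.3', '44.4', '710'] [478.4 363.7  -5.9] [-33.  35. -20.  19.] 662 44.5
['[573. 278.]', '[40. 73.]', '83.3', '44.4', '493'] [571.9 278.8  -7. ] [-33.  35. -21.  19.] 458 44.5
['[582. 355.]', '[18. 17.]', '10.0', '38.6', '61'] [582. 355.  -6.] [-10.   9.  -9.   8.] 51 38.7
cr ['[568.  13.]', '[33. 20.]', '46.2', '44.2', '98']
```

View pics/c.png

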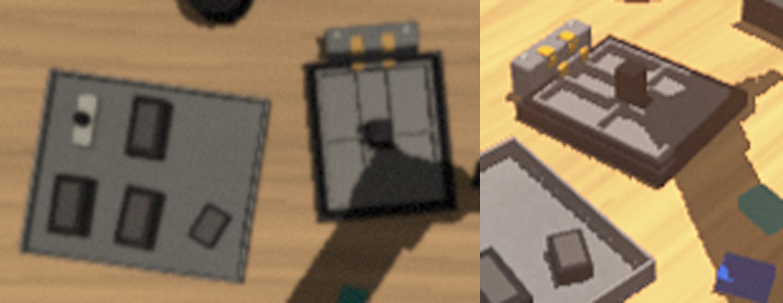

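The tray is home with the lug's brass at the block, at (375,65), and the three batteries haven't moved. Going to the far battery at about (571,278), heading 83.

```bash
python3 -c "
from h import *
go(571.2,278.0,120,83)"
```

```text
linear [435.2, 36.2, 5.3] twist [0.009, -0.056, 0.004] at [499.2, -151.4, 154.3] head 79.8 F [0.1, -0.3, 1.0] gap 76.6 t 17.32
```

```bash
python3 -m jog '{"linear":[[35,0,0],[75,0,0],[115,0,0],[155,0,0],[195,0,1],[235,0,2],[275,0,3],[315,0,4]],"twist":[[0,-0.05,0],[0,-0.05,0],[0,-0.05,0],[0,-0.05,0],[0,-0.05,0],[0,-0.05,0],[0,-0.05,0],[0,-0.05,0]]}' 0.75|grep -E "pos|force|gap"; python3 -c "
from h import *
go(571.2,278.0,80,83)"
```

```text
tool_pos: [550.7, 162.6, 155.8]
force: [0.9, 0.6, 0.5]
finger_gap: 63.8
linear [116.7, 76.4, -4.8] twist [0.009, -0.007, 0.004] at [550.7, 162.6, 155.8] head 82.6 F [0.9, 0.6, 0.5] gap 63.8 t 17.98
```

```bash
python3 -m jog '{"linear":[[30,0,-1],[65,0,-2],[100,10,-4],[117,30,-5],[117,60,-5],[117,76,-5],[117,76,-5]],"twist":[[0.009,-0.007,0.004],[0.009,-0.007,0.004],[0.009,-0.007,0.004],[0.009,-0.007,0.004],[0.009,-0.007,0.004],[0.009,-0.007,0.004],[0.009,-0.007,0.004]]}' |grep -E "pos|force|gap"; python3 -c "
from h import *
go(571.2,278.0,21,83)"
```

```text
tool_pos: [568.2, 278.7, 76.0]
force: [-1.0, -0.5, -0.9]
finger_gap: 64.0
linear [-0.0, 55.0, -3.5] twist [-0.007, 0.0, -0.005] at [568.2, 278.7, 76.0] head 83.0 F [-1.0, -0.5, -0.9] gap 64.0 t 18.57
```

```bash
python3 -m jog '{"linear":[[0,20,-2.5],[0,40,-3],[0,52,-3.5],[0,55,-3.5],[0,55,-3.5]],"twist":[[-0.007,0,-0.005],[-0.007,0,-0.005],[-0.007,0,-0.005],[-0.007,0,-0.005],[-0.007,0,-0.005]]}' |grep -E "pos|force|gap"; python3 -c "
from h import *
go(571.2,278.0,21,83)"; python3 -m jog '{"linear":[[0,0,0],[0,0,0],[0,0,0],[0,0,0],[0,0,0],[0,0,0],[0,0,0],[0,0,0]],"twist":[[0,0,0],[0,0,0],[0,0,0],[0,0,0],[0,0,0],[0,0,0],[0,0,0],[0,0,0]]}' 0|grep -E "pos|force|gap"
```

```text
tool_pos: [571.2, 278.2, 20.9]
force: [-0.8, -0.4, -0.4]
finger_gap: 63.9
linear [-0.2, -0.1, -0.0] twist [0.0, -0.0, 0.0] at [571.2, 278.2, 20.9] head 83.0 F [-0.8, -0.4, -0.4] gap 63.9 t 18.98
tool_pos: [572.4, 278.8, 22.7]
force: [-0.2, 0.6, 5.6]
finger_gap: 38.7
```

```bash
python3 -m jog '{"linear":[[0,-8,0],[0,-25,0],[0,-45,0],[0,-65,0],[0,-80,0],[0,-80,0]],"twist":[[0,0,0],[0,0,0],[0,-0.1,0],[0,-0.2,0],[0,-0.24,0],[0,-0.24,0]]}' |grep -E "pos|force|gap"; python3 -c "
from h import *
go(607.1,53.4,100,96.8)"
```

```text
tool_pos: [574.1, 279.5, 106.6]
force: [0.1, 0.2, -1.0]
finger_gap: 38.6
linear [-228.4, 5.7, -6.2] twist [0.009, -0.001, 0.004] at [574.1, 279.5, 106.6] head 96.7 F [0.1, 0.2, -1.0] gap 38.6 t 20.15
```

```bash
python3 -m jog '{"linear":[[-30,0,-1],[-65,0,-2],[-105,0,-3],[-145,0,-4],[-185,0,-5],[-215,4,-6],[-228,5,-6],[-228,5,-6]],"twist":[[0.009,0,0.004],[0.009,0,0.004],[0.009,0,0.004],[0.009,0,0.004],[0.009,0,0.004],[0.009,0,0.004],[0.009,0,0.004],[0.009,0,0.004]]}' |grep -E "pos|force|gap"; python3 - <<'E'
from h import *
go(607.1,53.4,55,96.8)
P=cloud(get_image("side"))
for lo,hi in((105,140),(85,130)):print(*map(str,fit(P,lo,hi,(607,53),70,40,7,12)))
E
```

```text
tool_pos: [606.3, 48.1, 99.5]
force: [0.3, -0.9, -2.6]
finger_gap: 38.5
linear [5.3, 44.4, -1.5] twist [-0.003, -0.01, -0.003] at [606.3, 48.1, 99.5] head 96.2 F [0.3, -0.9, -2.6] gap 38.5 t 20.82
[605.3  49.1   4.6] [-33.  34. -25.  25.] 338 121.0
[600.3  57.3  26.3] [-36.  39. -24.  21.] 468 113.0
```

```bash
python3 -m jog '{"linear":[[5,10,-1.5],[5.3,25,-1.5],[5.3,40,-1.5],[5.3,48,-1.5],[5.3,48,-1.5],[5.3,48,-1.5]],"twist":[[-0.003,-0.01,-0.003],[-0.003,-0.01,-0.003],[-0.003,-0.01,-0.003],[-0.003,-0.01,-0.003],[-0.003,-0.01,-0.003],[-0.003,-0.01,-0.003]]}' |grep -E "pos|force|gap"; python3 -c "
from h import *
go(607.1,53.4,29,96.8)"
```

```text
tool_pos: [606.5, 59.1, 51.0]
force: [1.0, -0.7, -2.0]
finger_gap: 38.6
linear [-5.8, 22.0, 0.1] twist [-0.0, 0.007, 0.003] at [606.5, 59.1, 51.0] head 97.2 F [1.0, -0.7, -2.0] gap 38.6 t 21.37
```

```bash
python3 -m jog '{"linear":[[-4,0,0],[-5.8,1,0],[-5.8,2,0],[-5.8,2,0],[-5.8,2,0]],"twist":[[0,0.007,0],[0,0.007,0],[0,0.007,0],[0,0.007,0],[0,0.007,0]]}' |grep -E "pos|force|gap"; python3 -c "
from h import *
go(607.1,53.4,29,96.8)"
```

```text
tool_pos: [607.4, 53.2, 49.3]
force: [0.2, 0.2, -1.3]
finger_gap: 39.1
linear [0.1, 20.3, 0.3] twist [0.0, -0.001, 0.003] at [607.4, 53.2, 49.3] head 96.8 F [0.2, 0.2, -1.3] gap 39.1 t 21.78
```

```bash
python3 -m jog '{"linear":[[0,3,0],[0,6,0],[0,9,0],[0,12,0],[0,15,0],[0,17,0],[0,19,0],[0,19,0]],"twist":[[0,0,0],[0,0,0],[0,0,0],[0,0,0],[0,0,0],[0,0,0],[0,0,0],[0,0,0]]}' |grep -E "pos|force|gap"; python3 -c "
from h import *
go(607.1,53.4,29,96.8)"
```

```text
tool_pos: [607.1, 53.3, 29.8]
force: [0.3, 0.1, -1.7]
finger_gap: 38.8
linear [0.1, 0.8, -0.0] twist [-0.001, -0.001, 0.003] at [607.1, 53.3, 29.8] head 96.8 F [0.3, 0.1, -1.7] gap 38.8 t 22.45
```

```bash
python3 -m jog '{"linear":[[0,1,0],[0,1.5,0],[0,1.5,0]],"twist":[[0,0,0],[0,0,0],[0,0,0]]}' |grep -E "pos|force|gap"; python3 -m jog '{"linear":[[0,0,0],[0,0,0],[0,0,0],[0,-5,0],[0,-25,0],[0,-55,0],[0,-80,0],[0,-80,0]],"twist":[[0,0,0],[0,0,0],[0,0,0],[0,0,0],[0,0,0],[0,0,0],[0,0,0],[0,0,0]]}' 0.65|grep -E "pos|force|gap"; python3 -c "
from h import *
go(466,284.1,100,80)"
```

```text
tool_pos: [607.3, 53.3, 28.8]
force: [-1.0, 0.7, 1.9]
finger_gap: 38.8
tool_pos: [611.1, 53.4, 114.5]
force: [-0.2, 0.6, 0.2]
finger_gap: 55.7
linear [246.1, 14.3, 117.1] twist [0.01, 0.292, 0.005] at [611.1, 53.4, 114.5] head 96.7 F [-0.2, 0.6, 0.2] gap 55.7 t 23.37
```

```bash
sed -i '/cradle=/s/D=.*/D={}/' m.py; python3 m.py pics/d.png; python3 -c "
from h import *
go(466,284.1,100,80)"
```

```text
top
['[466. 284.]', '[42. 69.]', '80.1', '42.4', '348'] [465.4 283.6 -10.1] [-34.  34. -19.  20.] 332 42.6
['[477. 363.]', '[42. 70.]', '84.6', '42.3', '351'] [477.5 362.5  -6.1] [-34.  34. -19.  21.] 338 42.4
side
['[468. 284.]', '[40. 74.]', '80.0', '44.3', '613'] [466.5 284.7 -10.3] [-34.  36. -20.  19.] 572 44.4
['[480. 363.]', '[41. 71.]', '84.3', '44.5', '707'] [478.3 363.7  -5.6] [-33.  35. -20.  19.] 668 44.6
['[581. 354.]', '[17. 19.]', '55.6', '38.4', '61'] [581. 354.  -6.] [-8.  9. -8.  9.] 49 38.7
cr ['[568.  13.]', '[33. 20.]', '49.2', '44.7', '94']
cr ['[608.  54.]', '[71. 42.]', '5.5', '50.1', '390']
linear [246.1, 10.8, 113.9] twist [0.002, 0.292, 0.004] at [608.1, 53.1, 110.2] head 96.8 F [-0.1, -0.1, -0.6] gap 55.9 t 23.47
```

View pics/d.png

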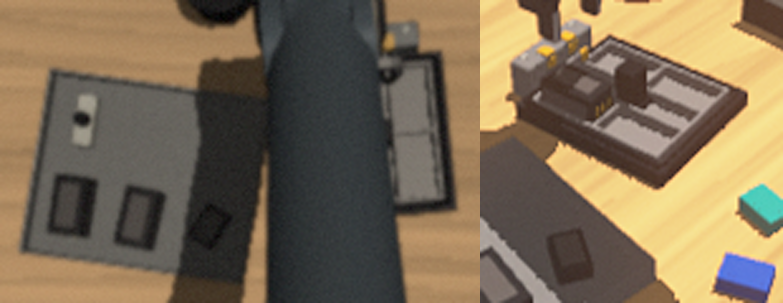

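The first battery lies in its pocket with its top at 50 mm, and the other two haven't moved. Next is the one at (466,284).

```bash
python3 -m jog '{"linear":[[30,0,14],[65,0,30],[100,0,46],[135,0,62],[170,0,78],[205,0,95],[235,0,108],[246,0,114]],"twist":[[0,0.04,0],[0,0.1,0],[0,0.15,0],[0,0.2,0],[0,0.25,0],[0,0.292,0],[0,0.292,0],[0,0.292,0]]}' 0.75|grep -E "pos|force|gap"; python3 -m jog '{"linear":[[0,0,0],[0,0,0]],"twist":[[0,0,0],[0,0,0]]}' >/dev/null; python3 -c "
from h import *
go(466,284.1,21,80)"
```

```text
tool_pos: [461.7, 289.0, 109.5]
force: [-0.1, -0.1, 0.1]
finger_gap: 64.3
linear [-4.4, 87.4, -6.7] twist [-0.004, 0.011, 0.003] at [460.4, 289.2, 108.5] head 80.6 F [0.4, -0.6, -0.2] gap 64.0 t 24.3
```

```bash
python3 -m jog '{"linear":[[-4.4,10,-6.7],[-4.4,30,-6.7],[-4.4,50,-6.7],[-4.4,50,-6.7],[-4.4,50,-6.7]],"twist":[[-0.004,0.011,0],[-0.004,0.011,0],[-0.004,0.011,0],[-0.004,0.011,0],[-0.004,0.011,0]]}' |grep -E "pos|force|gap"; python3 -c "
from h import *
go(466,284.1,21,80)"
```

```text
tool_pos: [466.7, 280.9, 57.0]
force: [0.3, 0.6, 1.0]
finger_gap: 63.9
linear [3.0, 36.0, 1.2] twist [-0.001, -0.004, -0.0] at [466.7, 280.9, 57.0] head 79.8 F [0.3, 0.6, 1.0] gap 63.9 t 24.72
```

```bash
python3 -m jog '{"linear":[[3,8,1.2],[3,20,1.2],[3,30,1.2],[3,36,1.2],[3,36,1.2],[3,36,1.2]],"twist":[[0,-0.004,0],[0,-0.004,0],[0,-0.004,0],[0,-0.004,0],[0,-0.004,0],[0,-0.004,0]]}' |grep -E "pos|force|gap"; python3 -c "
from h import *
go(466,284.1,21,80)"; python3 -m jog '{"linear":[[0,0,0],[0,0,0],[0,0,0],[0,0,0],[0,0,0],[0,0,0],[0,0,0],[0,0,0]],"twist":[[0,0,0],[0,0,0],[0,0,0],[0,0,0],[0,0,0],[0,0,0],[0,0,0],[0,0,0]]}' 0|grep -E "pos|force|gap"; python3 -m jog '{"linear":[[0,-8,0],[0,-25,0],[0,-45,0],[0,-65,0],[0,-85,0],[0,-85,0],[0,-85,0]],"twist":[[0,0,0],[0,0,0],[0,-0.1,0],[0,-0.2,0],[0,-0.293,0],[0,-0.293,0],[0,-0.293,0]]}' |grep -E "pos|force|gap"; python3 -c "
from h import *
go(617.1,-30,105,96.8)"
```

```text
tool_pos: [465.7, 284.0, 20.5]
force: [-0.4, -0.4, -0.5]
finger_gap: 64.2
linear [0.1, -0.5, -0.3] twist [-0.002, -0.0, -0.001] at [465.7, 284.0, 20.5] head 80.0 F [-0.4, -0.4, -0.5] gap 64.2 t 25.22
tool_pos: [466.2, 284.4, 21.2]
force: [-0.2, 0.5, 5.1]
finger_gap: 38.7
tool_pos: [466.5, 284.4, 106.8]
force: [-0.4, -0.8, -2.3]
finger_gap: 38.9
linear [-329.7, 1.5, -113.0] twist [0.0, -0.002, 0.001] at [466.5, 284.4, 106.8] head 96.7 F [-0.4, -0.8, -2.3] gap 38.9 t 26.47
```

```bash
python3 -m jog '{"linear":[[-30,0,-10],[-65,0,-22],[-102,0,-35],[-140,0,-48],[-178,0,-61],[-216,0,-74],[-254,0,-87],[-290,0,-99]],"twist":[[0,0,0],[0,0,0],[0,0,0],[0,0,0],[0,0,0],[0,0,0],[0,0,0],[0,0,0]]}' |grep -E "pos|force|gap";  python3 -m jog '{"linear":[[0,0,0],[0,0,0]],"twist":[[0,0,0],[0,0,0]]}' >/dev/null;python3 -c "
from h import *
go(617.1,-30,60,96.8)"
```

```text
tool_pos: [597.8, 5.3, 104.6]
force: [0.8, 0.3, -1.5]
finger_gap: 38.7
linear [-33.0, 42.2, -17.2] twist [-0.008, -0.013, -0.001] at [596.8, 1.1, 102.3] head 96.1 F [-1.4, 1.4, -1.8] gap 38.9 t 27.3
```

```bash
python3 -m jog '{"linear":[[-15,3,-8],[-28,10,-15],[-33,25,-17],[-33,40,-17],[-33,42,-17],[-33,42,-17]],"twist":[[-0.008,-0.013,0],[-0.008,-0.013,0],[-0.008,-0.013,0],[-0.008,-0.013,0],[-0.008,-0.013,0],[-0.008,-0.013,0]]}' |grep -E "pos|force|gap";python3 -c "
from h import *
go(617.1,-30,48,96.8)"
```

```text
tool_pos: [615.3, -29.1, 58.2]
force: [-0.7, 0.0, -1.7]
finger_gap: 38.9
linear [-1.1, 10.2, -1.7] twist [-0.004, 0.001, -0.0] at [615.3, -29.1, 58.2] head 96.8 F [-0.7, 0.0, -1.7] gap 38.9 t 27.8
```

```bash
python3 -m jog '{"linear":[[-1.1,4,-1.7],[-1.1,8,-1.7],[-1.1,10,-1.7],[-1.1,10,-1.7],[-1.1,10,-1.7]],"twist":[[-0.004,0,0],[-0.004,0,0],[-0.004,0,0],[-0.004,0,0],[-0.004,0,0]]}' |grep -E "pos|force|gap";python3 -c "
from h import *
go(617.1,-30,28,96.8)"
```

```text
tool_pos: [617.2, -29.9, 48.4]
force: [0.6, 0.9, -1.9]
finger_gap: 39.1
linear [-0.1, 20.4, 0.1] twist [0.0, 0.001, -0.0] at [617.2, -29.9, 48.4] head 96.9 F [0.6, 0.9, -1.9] gap 39.1 t 28.22
```

```bash
python3 -m jog '{"linear":[[0,3,0],[0,6,0],[0,9,0],[0,12,0],[0,15,0],[0,18,0],[0,20,0],[0,20,0]],"twist":[[0,0,0],[0,0,0],[0,0,0],[0,0,0],[0,0,0],[0,0,0],[0,0,0],[0,0,0]]}' |grep -E "pos|force|gap"; python3 -m jog '{"linear":[[0,1,0],[0,1.5,0],[0,1.5,0]],"twist":[[0,0,0],[0,0,0],[0,0,0]]}' |grep -E "pos|force|gap"
```

```text
tool_pos: [616.8, -29.9, 27.7]
force: [-0.7, -0.0, -2.1]
finger_gap: 38.6
tool_pos: [617.1, -29.9, 27.2]
force: [-0.5, -0.0, 5.0]
finger_gap: 38.9
```

```bash
python3 -m jog '{"linear":[[0,0,0],[0,0,0],[0,0,0],[0,-5,0],[0,-25,0],[0,-55,0],[0,-80,0],[0,-80,0]],"twist":[[0,0,0],[0,0,0],[0,0,0],[0,0,0],[0,0,0],[0,0,0],[0,0,0],[0,0,0]]}' 0.65|grep -E "pos|force|gap"; python3 m.py pics/e.png; python3 -c "
from h import *
go(478,363,110,84.3)"
```

```text
tool_pos: [620.9, -30.0, 113.0]
force: [0.5, -0.4, 1.2]
finger_gap: 55.5
top
['[477. 363.]', '[41. 70.]', '83.9', '42.2', '346'] [477.3 362.3  -5.8] [-34.  34. -19.  20.] 340 42.2
cr ['[606.  54.]', '[70. 40.]', '7.2', '48.6', '323']
side
['[480. 363.]', '[41. 72.]', '84.3', '44.4', '705'] [478.2 363.8  -5.6] [-33.  36. -20.  19.] 669 44.5
['[581. 354.]', '[17. 17.]', '46.7', '38.5', '65'] [581. 354.  -6.] [-8.  9. -8.  9.] 51 38.6
cr ['[594.  47.]', '[107.  60.]', '31.5', '49.5', '478']
cr ['[618. -29.]', '[68. 42.]', '6.4', '50.4', '276']
linear [406.8, -1.8, 92.0] twist [0.002, 0.219, -0.0] at [617.9, -29.9, 108.6] head 96.9 F [-0.5, 0.0, -0.7] gap 55.4 t 29.9
```

```bash
python3 -m jog '{"linear":[[30,0,7],[68,0,16],[106,0,24],[145,0,33],[184,0,42],[222,0,50],[260,0,59],[298,0,67]],"twist":[[0,0.03,0],[0,0.07,0],[0,0.11,0],[0,0.15,0],[0,0.19,0],[0,0.219,0],[0,0.219,0],[0,0.219,0]]}' 0.75|grep -E "pos|force|gap"; python3 -m jog '{"linear":[[0,0,0],[0,0,0]],"twist":[[0,0,0],[0,0,0]]}' >/dev/null;python3 -c "
from h import *
go(478,363,65,84.3)"
```

```text
tool_pos: [513.8, 259.1, 106.9]
force: [0.2, 1.0, -1.3]
finger_gap: 63.8
linear [97.4, 40.2, 42.0] twist [-0.003, 0.007, -0.003] at [511.0, 262.2, 105.3] head 84.7 F [0.2, -0.4, -0.3] gap 64.0 t 30.73
```

```bash
python3 -m jog '{"linear":[[30,0,13],[65,0,28],[92,5,40],[97,20,42],[97,36,42],[97,40,42],[97,40,42]],"twist":[[-0.003,0.007,0],[-0.003,0.007,0],[-0.003,0.007,0],[-0.003,0.007,0],[-0.003,0.007,0],[-0.003,0.007,0],[-0.003,0.007,0]]}'|grep -E "pos|force|gap"; python3 -c "
from h import *
go(478,363,21,84.3)"
```

```text
tool_pos: [477.8, 359.7, 63.2]
force: [-0.1, 0.2, 0.1]
finger_gap: 64.0
linear [3.5, 42.1, 0.0] twist [-0.003, -0.002, -0.007] at [477.8, 359.7, 63.2] head 84.2 F [-0.1, 0.2, 0.1] gap 64.0 t 31.32
```

```bash
python3 -m jog '{"linear":[[3.5,10,0],[3.5,25,0],[3.5,36,0],[3.5,42,0],[3.5,42,0],[3.5,42,0]],"twist":[[-0.003,-0.002,-0.007],[-0.003,-0.002,-0.007],[-0.003,-0.002,-0.007],[-0.003,-0.002,-0.007],[-0.003,-0.002,-0.007],[-0.003,-0.002,-0.007]]}' |grep -E "pos|force|gap"; python3 -m jog '{"linear":[[0,0,0],[0,0,0],[0,0,0],[0,0,0],[0,0,0],[0,0,0],[0,0,0],[0,0,0]],"twist":[[0,0,0],[0,0,0],[0,0,0],[0,0,0],[0,0,0],[0,0,0],[0,0,0],[0,0,0]]}' 0|grep -E "pos|force|gap"; python3 -m jog '{"linear":[[0,-8,0],[0,-25,0],[0,-45,0],[0,-65,0],[0,-85,0],[0,-85,0],[0,-85,0]],"twist":[[0,0,0],[0,0,0],[0,-0.1,0],[0,-0.2,0],[0,-0.218,0],[0,-0.218,0],[0,-0.218,0]]}' |grep -E "pos|force|gap"; python3 -c "
from h import *
go(527.7,44,105,96.8)"
```

```text
tool_pos: [478.4, 362.5, 21.3]
force: [1.6, 0.4, 0.3]
finger_gap: 64.0
tool_pos: [479.3, 362.9, 22.4]
force: [0.7, -1.3, 6.8]
finger_gap: 38.4
tool_pos: [479.3, 363.0, 108.1]
force: [-0.4, 0.6, -3.4]
finger_gap: 38.7
linear [-322.5, 2.5, -11.0] twist [0.003, -0.002, 0.002] at [479.3, 363.0, 108.1] head 96.7 F [-0.4, 0.6, -3.4] gap 38.7 t 33.07
```

```bash
python3 -m jog '{"linear":[[-30,0,-1],[-68,0,-2],[-106,0,-4],[-145,0,-5],[-184,0,-6],[-222,0,-8],[-260,0,-9],[-290,0,-10]],"twist":[[0,0,0],[0,0,0],[0,0,0],[0,0,0],[0,0,0],[0,0,0],[0,0,0],[0,0,0]]}' |grep -E "pos|force|gap";  python3 -m jog '{"linear":[[0,0,0],[0,0,0]],"twist":[[0,0,0],[0,0,0]]}' >/dev/null;python3 -c "
from h import *
go(528.7,44,60,96.8)"
```

```text
tool_pos: [521.5, 72.3, 105.8]
force: [1.6, 0.7, -3.1]
finger_gap: 38.9
linear [-25.8, 44.0, -6.1] twist [-0.005, -0.011, -0.001] at [520.0, 69.0, 104.0] head 96.1 F [0.3, -0.2, -2.2] gap 38.9 t 33.9
```

```bash
python3 -m jog '{"linear":[[-12,3,-3],[-24,12,-6],[-26,25,-6],[-26,40,-6],[-26,44,-6],[-26,44,-6]],"twist":[[-0.005,-0.011,0],[-0.005,-0.011,0],[-0.005,-0.011,0],[-0.005,-0.011,0],[-0.005,-0.011,0],[-0.005,-0.011,0]]}' |grep -E "pos|force|gap"; python3 -m jog '{"linear":[[0,5,0],[0,10,0],[0,10,0],[0,10,0]],"twist":[[0,0,0],[0,0,0],[0,0,0],[0,0,0]]}' >/dev/null;python3 -c "
from h import *
go(528.7,44,48,96.8)"
```

```text
tool_pos: [526.8, 45.3, 58.1]
force: [0.1, 0.2, -2.3]
finger_gap: 38.8
linear [-1.8, 0.1, -1.8] twist [-0.004, 0.002, -0.001] at [526.7, 45.6, 48.1] head 96.9 F [0.6, -0.0, -2.4] gap 39.0 t 34.73
```

```bash
python3 -m jog '{"linear":[[-1.8,0,-1.8],[-1.8,0,-1.8],[-1.8,0,-1.8]],"twist":[[-0.004,0,0],[-0.004,0,0],[-0.004,0,0]]}' |grep -E "pos|force|gap"; python3 -m jog '{"linear":[[0,3,0],[0,6,0],[0,9,0],[0,12,0],[0,15,0],[0,18,0],[0,19.5,0],[0,19.5,0]],"twist":[[0,0,0],[0,0,0],[0,0,0],[0,0,0],[0,0,0],[0,0,0],[0,0,0],[0,0,0]]}' |grep -E "pos|force|gap"
```

```text
tool_pos: [529.1, 43.8, 48.5]
force: [0.1, 0.9, -2.5]
finger_gap: 38.7
tool_pos: [529.0, 43.8, 28.7]
force: [0.3, 0.5, -1.7]
finger_gap: 38.6
```

```bash
python3 -m jog '{"linear":[[0,1,0],[0,1.5,0],[0,1.5,0]],"twist":[[0,0,0],[0,0,0],[0,0,0]]}' |grep -E "pos|force|gap"; python3 -m jog '{"linear":[[0,0,0],[0,0,0],[0,0,0],[0,-5,0],[0,-25,0],[0,-55,0],[0,-85,0],[0,-100,0]],"twist":[[0,0,0],[0,0,0],[0,0,0],[0,0,0],[0,0,0],[0,0,0],[0,0,0],[0,0,0]]}' 0.65|grep -E "pos|force|gap"; python3 -m jog '{"linear":[[0,0,0],[0,0,0]],"twist":[[0,0,0],[0,0,0]]}' >/dev/null;python3 -c "
from h import *
go(517,-317.2,170,0)"
```

```text
tool_pos: [529.1, 43.8, 28.3]
force: [-3.2, -0.1, 8.5]
finger_gap: 39.1
tool_pos: [530.8, 44.0, 131.8]
force: [0.0, 1.1, 0.2]
finger_gap: 55.3
linear [-356.9, -37.3, 57.7] twist [0.007, 1.691, 0.007] at [531.8, 44.1, 133.1] head 96.9 F [-0.6, -0.4, -0.1] gap 55.6 t 36.73
```

```bash
python3 -m jog '{"linear":[[-30,-10,5],[-68,-20,11],[-106,-30,17],[-145,-37,23],[-184,-37,30],[-222,-37,36],[-260,-37,42],[-290,-37,47]],"twist":[[0,0.1,0],[0,0.2,0],[0,0.3,0],[0,0.4,0],[0,0.5,0],[0,0.6,0],[0,0.7,0],[0,0.8,0]]}' 1|grep -E "pos|force|gap"; python3 -m jog '{"linear":[[0,0,0],[0,0,0],[0,0,0],[0,0,0],[0,0,0],[0,0,0],[0,0,0],[0,0,0]],"twist":[[0,0.1,0],[0,0.2,0],[0,0.3,0],[0,0.4,0],[0,0.5,0],[0,0.6,0],[0,0.7,0],[0,0.8,0]]}' >/dev/null; python3 m.py pics/f.png;python3 -c "
from h import *
go(517,-317.2,150,0)"
```

```text
tool_pos: [517.9, -252.6, 168.2]
force: [0.4, -0.9, -0.2]
finger_gap: 85.4
top
cr ['[527.  45.]', '[70. 40.]', '7.0', '48.7', '336']
cr ['[610.  47.]', '[79. 58.]', '1.4', '48.2', '350']
cr ['[616. -29.]', '[70. 40.]', '6.8', '48.6', '332']
side
['[581. 355.]', '[18. 17.]', '42.6', '38.0', '64'] [581. 355.  -6.] [-8.  9. -9.  8.] 49 38.5
cr ['[529.  45.]', '[71. 42.]', '8.3', '50.0', '420']
cr ['[568.  13.]', '[33. 20.]', '51.8', '46.7', '75']
cr ['[609.  55.]', '[72. 42.]', '7.2', '50.1', '377']
cr ['[617. -29.]', '[68. 41.]', '6.9', '50.5', '277']
linear [-5.5, 16.3, -64.9] twist [-0.001, 0.084, 0.002] at [517.0, -252.1, 166.3] head 4.8 F [-0.0, -0.9, 0.1] gap 85.5 t 38.17
```

View pics/f.png

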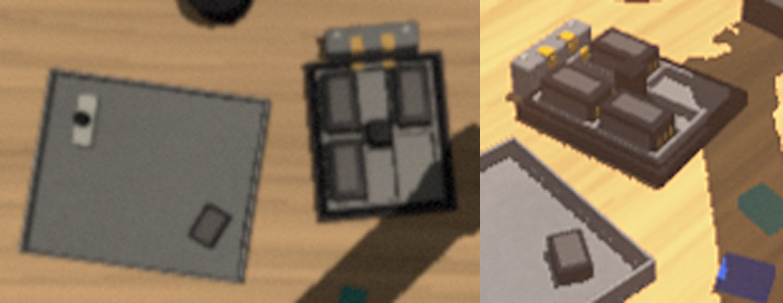

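All three batteries lie level in their pockets, with tops at about 49.5 mm. The crate holds only the clamp and the small battery. Now the selector.

```bash
python3 -m jog '{"linear":[[-2,2,-20],[-4,6,-45],[-5.5,10,-63],[-5.5,16,-65],[-5.5,16,-65],[-5.5,16,-65]],"twist":[[0,0.084,0],[0,0.084,0],[0,0.084,0],[0,0.084,0],[0,0.084,0],[0,0.084,0]]}'|grep -E "pos|force|gap"; python3 -c "
from h import *
go(517,-317.2,92,0)"
```

```text
tool_pos: [516.5, -316.1, 149.0]
force: [-0.6, 0.3, -0.2]
finger_gap: 85.7
linear [0.5, 57.0, -1.2] twist [-0.002, 0.002, -0.0] at [516.5, -316.1, 149.0] head 0.1 F [-0.6, 0.3, -0.2] gap 85.7 t 38.67
```

```bash
python3 -m jog '{"linear":[[0.5,12,-1],[0.5,28,-1],[0.5,44,-1],[0.5,55,-1],[0.5,57,-1],[0.5,57,-1]],"twist":[[0,0,0],[0,0,0],[0,0,0],[0,0,0],[0,0,0],[0,0,0]]}'|grep -E "pos|force|gap"; python3 -m jog '{"linear":[[0,0,0],[0,0,0],[0,0,0],[0,0,0],[0,0,0],[0,0,0],[0,0,0],[0,0,0]],"twist":[[0,0,0],[0,0,0],[0,0,0],[0,0,0],[0,0,0],[0,0,0],[0,0,0],[0,0,0]]}' 0|grep -E "pos|force|gap"; python3 -m jog '{"linear":[[3,0,0],[8,0,0],[13,0,0],[18,0,0],[23,0,0],[28,0,0],[29.5,0,0],[29.5,0,0]],"twist":[[0,0,0],[0,0,0],[0,0,0],[0,0,0],[0,0,0],[0,0,0],[0,0,0],[0,0,0]]}' |grep -E "pos|force|gap"
```

```text
tool_pos: [516.7, -316.0, 91.0]
force: [0.8, 0.2, 0.6]
finger_gap: 85.4
tool_pos: [516.9, -316.2, 91.7]
force: [-1.2, 1.3, 6.3]
finger_gap: 24.4
tool_pos: [547.0, -316.4, 91.7]
force: [-1.8, 1.2, 3.7]
finger_gap: 24.6
```

```bash
python3 -m jog '{"linear":[[-0.5,0,3],[-0.5,0,8],[-0.5,0,13],[-0.5,0,18],[-0.5,0,23],[-0.5,0,28],[-0.5,0,29.5],[-0.5,0,29.5]],"twist":[[0,0,0],[0,0,0],[0,0,0],[0,0,0],[0,0,0],[0,0,0],[0,0,0],[0,0,0]]}' |grep -E "pos|force|gap"; python3 -m jog '{"linear":[[-3,0,0],[-8,0,0],[-13,0,0],[-18,0,0],[-23,0,0],[-28,0,0],[-29.5,0,0],[-29.5,0,0]],"twist":[[0,0,0],[0,0,0],[0,0,0],[0,0,0],[0,0,0],[0,0,0],[0,0,0],[0,0,0]]}' |grep -E "pos|force|gap"
```

```text
tool_pos: [547.0, -285.5, 91.8]
force: [1.3, 0.4, 0.5]
finger_gap: 24.6
tool_pos: [516.9, -285.1, 91.7]
force: [0.7, 1.4, 1.2]
finger_gap: 24.5
```

```bash
python3 -m jog '{"linear":[[0.3,0,3],[0.3,0,8],[0.3,0,13],[0.3,0,18],[0.3,0,23],[0.3,0,28],[0.3,0,29.5],[0.3,0,29.5]],"twist":[[0,0,0],[0,0,0],[0,0,0],[0,0,0],[0,0,0],[0,0,0],[0,0,0],[0,0,0]]}' |grep -E "pos|force|gap"; python3 -m jog '{"linear":[[3,0,0],[8,0,0],[13,0,0],[18,0,0],[23,0,0],[28,0,0],[29.5,0,0],[29.5,0,0]],"twist":[[0,0,0],[0,0,0],[0,0,0],[0,0,0],[0,0,0],[0,0,0],[0,0,0],[0,0,0]]}' |grep -E "pos|force|gap"; python3 -m jog '{"linear":[[1,0,0],[2.5,0,0],[2.5,0,0]],"twist":[[0,0,0],[0,0,0],[0,0,0]]}' |grep -E "pos|force|gap"
```

```text
tool_pos: [517.1, -255.9, 91.8]
force: [2.6, -4.4, -2.6]
finger_gap: 24.4
tool_pos: [547.4, -256.2, 91.8]
force: [-1.2, -3.6, -0.3]
finger_gap: 24.4
tool_pos: [547.9, -256.2, 91.6]
force: [-6.7, -3.2, 5.1]
finger_gap: 24.5
```

```bash
python3 -m jog '{"linear":[[0,0,0],[0,0,0],[0,0,0],[0,0,0],[0,-20,0],[0,-50,0],[0,-80,0],[0,-80,0]],"twist":[[0,0,0],[0,0,0],[0,0,0],[0,0,0],[0,0,0],[0,0,0],[0,0,0],[0,0,0]]}' 1|grep -E "pos|force|gap"; python3 -m jog '{"linear":[[-20,-5,-10],[-45,-20,-20],[-60,-40,-20],[-60,-50,-20],[-60,-50,-20]],"twist":[[0,0,0],[0,0,0],[0,0,0],[0,0,0],[0,0,0]]}' |grep -E "pos|force|gap"; python3 m.py pics/z.png; python3 - <<'E'
from h import *
ims={n:get_image(n) for n in("top","side")}
for n in ims:
    P=cloud(ims[n]);print(n,*map(str,fit(P,100,130,(547,-257),26,26,0,15)))
    for nm,a in dict(cradle=(17,30,(572,7),192,164,7,8),lens=(60,90,(717,214),80,80,0,15),tape=(15,30,(749,-203),110,110,0,15)).items():
        p0=cloud(dict(np.load(f"/tmp/{n}0.npz")));print(nm,"before",*map(str,fit(p0,*a)),"now",*map(str,fit(P,*a)))
cv2.imwrite("pics/z2.png",np.hstack([cv2.resize(ims["top"]["color"][:,:,::-1],(400,300),interpolation=cv2.INTER_AREA),cv2.resize(ims["side"]["color"][140:260,180:340,::-1],(400,300),interpolation=cv2.INTER_CUBIC)]))
E
```

```text
tool_pos: [551.8, -258.1, 177.5]
force: [0.3, -1.6, -0.8]
finger_gap: 85.8
tool_pos: [492.9, -278.9, 229.6]
force: [0.2, -0.7, 0.0]
finger_gap: 85.6
top
cr ['[527.  45.]', '[70. 40.]', '6.9', '48.7', '335']
cr ['[606.  54.]', '[71. 40.]', '6.9', '48.6', '335']
cr ['[616. -29.]', '[70. 40.]', '6.7', '48.9', '332']
side
cr ['[530.  45.]', '[71. 41.]', '6.9', '49.9', '426']
cr ['[569.  13.]', '[33. 17.]', '50.4', '46.5', '77']
cr ['[608.  54.]', '[71. 42.]', '4.8', '50.1', '372']
cr ['[617. -29.]', '[69. 41.]', '7.7', '50.2', '277']
top [ 545.3 -257.5   23. ] [-12.  12. -13.  11.] 84 120.1
cradle before [572.5   6.7   7. ] [-96.  97. -81.  81.] 1082 21.4 now [572.2   7.2   7.3] [-96.  97. -80.  81.] 1060 21.5
lens before [735.1 198.1 -14.9] [-38.  38. -38.  38.] 640 78.7 now [735.1 198.3 -13.9] [-38.  38. -37.  38.] 639 78.8
tape before [ 752.9 -203.5   13.4] [-53.  53. -53.  53.] 579 23.4 now [ 7.530e+02 -2.032e+02  4.000e-01] [-53.  53. -53.  53.] 578 23.5
side [ 547.5 -256.6    1.7] [-10.  11. -11.  11.] 86 116.1
cradle before [576.5   9.    6.9] [-99.  97. -79.  79.] 1610 22.4 now [574.3   8.3   6.7] [-97.  99. -78.  79.] 1249 22.9
lens before [737.5 199.9  -7. ] [-38.  39. -37.  38.] 654 80.4 now [736.9 199.9  -2.8] [-38.  38. -38.  38.] 651 80.5
tape before [ 755.3 -202.8    2.6] [-52.  52. -53.  53.] 364 25.0 now [ 755.7 -202.5   -5.9] [-53.  53. -52.  52.] 365 25.2
```

View pics/z2.png

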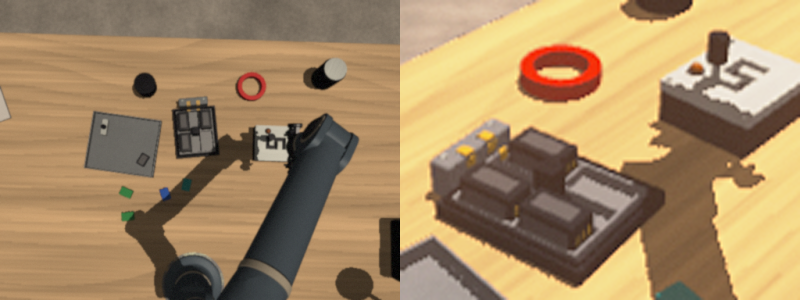

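The knob sits beside the lamp, the three batteries lie in the home tray, and the bystanders haven't moved. Handing in.

```bash
python3 -c "
from station import *
print(get_obs()['time'],finish_job())"
```

```text
the job is handed in; nothing more can be done
44.7 None
```

The whole job was done in the order asked and handed in at 44.7 s, with the gripper open and clear of everything; no verdict was reported.

- **Selector off:** I moved the knob through the gate to the off end. It stopped against the end, and the picture confirmed it there.
- **Tray:** I lifted it by the post, turned it end for end, and seated it with the lug at the terminal block. The gripper met contact at the same height as before the lift (28.7 vs 28.6 mm), and I let go.
- **Batteries:** Only three large batteries were present. All three lie level in pockets 1, 2 and 3, with tops about 49–50 mm above the bench (50 expected). The clamp and the small flat battery are still in the crate.
- **Selector charge:** I then ran the knob to the charge end. The cameras put it at about (14.7, 30.7) mm in the unit's frame, where (15, 30) is the end.

In the last measurements the lens, tape roll and cradle were where they started, to within the cameras' error of about 2 mm. The two cameras differed by 1–3 mm throughout, which is about what their calibration allows. Nothing was knocked aside and no grip slip was seen. The largest force reading I saw was about 14 N, when the tray touched down. No check failed.

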